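# Let down the ratchet cradle and lay the bottle in it

### The arm

A 7-joint arm with a two-finger parallel gripper is mounted at the origin on a cart in front of the work surface, level with it; the furniture and walls round the work are solid. World frame = base frame: x ahead of the robot, y to its left, z up, the work surface at z = 0. Lengths are in m, angles in rad, forces in N, time in s.
With the tool pointing down it reaches from about 0.425 to 0.8 m from the base axis. Payload 8.3 kg.
Tool frame: the origin (TCP) lies midway between the tips of the shut fingers; the grasp point (between the pads) lies arm.pinch_z behind it (arm.pinch_z is the distance from the TCP to the grasp point, in m); z points along the fingers, y is the line along which they close (so a half turn about z gives the same grasp; the last joint's range is limited). The gripper opens to 85 mm and grips with 20 to 120 N. Pads are 22 mm wide; open, the fingers measure 114 mm over their backs; the gripper's body (76 mm by 85 mm) begins 54 mm behind the grasp point. The pads swing forward as they close: fully open they stand 13 mm farther back than shut.
Start: joints at [1.141, 0.383, 0.016, 1.37, -0.006, 1.388, -0.046], TCP at [0.224, -0.583, 0.231] pointing down, gripper open.
Joint ranges: [-2.95, 2.95], [-0.25, 2.06], [-1.52, 1.56], [0.18, 2.33], [-1.44, 4.58], [0.02, 2.06], [-3.01, 3.01]. Speed limits (rad/s): [2.39, 2.39, 3.01, 3.01, 3.14, 3.14, 3.14].

### API

Orientations are given as a unit quaternion [w, x, y, z].
In Python, from workcell import arm, imaging gives the robot as it stands. The module is installed in compiled form; this text tells all that it offers.
- The arm moves only by the tool move_arm, never from a script. Its arguments are lists of equal length, an entry for each row: "translation": the shift along the world's x, y, z scaled (see below), a list of three; "twist": the turn about the world's z scaled (see below); "claw": the closure in counts, from 0 (fully open) to 255 (shut). A call has 1 to 5 rows; each row is the pose to reach, as a shift and turn from the pose commanded when the call began, turning the shorter way round; what a row does not reach only later rows make up. The controller multiplies each number of a shift by 0.2 m and each number of a turn by 180 degrees. A row lasts 1/12 s, in which the tool goes at most 41.7 mm and 7.16 degrees, less where a joint would pass 70% of its speed; a pose out of reach is approached as far as the arm can. A call with a number of a shift or a turn outside -1 to 1 is refused whole. A call with a gripper value outside its range is refused whole. The fingers move at their own pace and stop on an object; "newtons" is the grip in N (left out, the last holds). Time passes only in rows, so rows that repeat a pose let the fingers close. It gives the time, the measured TCP pose, the force, the opening and the grip force at its end, in the units of the state.
- arm.sense(): the state, without advancing time (a new reading comes with each control period).
- imaging.camera(name): name is "side" or "top"; returns a dict with "img" (400x640x3 uint8, blue, green, red), "fx", "fy", "cx", "cy" (pixels), "T" (4x4, takes a point from camera to world coordinates). Camera axes: x right, y down, z forward; pixel columns grow to the right and rows downward; lengths in m; the calibration is good to about 2 mm. A picture is of the moment at which its call begins. There is no depth.
- arm.close_job(): hands the job in; it is judged then, once.
The state is a dict: "clock": time; "joint_positions": joint angles; "joint_velocities": joint speeds; "joint_efforts": joint torques, N m; "tcp_pos": TCP position; "ee_rot": TCP orientation; "ft_force": force on the tool from outside, world axes, zero at the start; "torque": the same for the moment, N m; "gripper_width": opening from 0.0 (shut) to 1.0 (fully open); "gripper_force": force on a finger pad.
Only numpy, scipy, OpenCV 4.12 (cv2) and the standard library are available. Lean on these libraries where they do the work, as an engineer would, in place of code of your own. Each camera call takes 0.05 s, during which the arm holds its last target. There are 200 camera calls.

### The job

The tilting bottle cradle has been left ratcheted up. Throw its holding pawl right over so that it stays clear of the wheel, turn the ratchet wheel back by its lever until the cradle is fully down on its stop, then take the smaller of the two bottles out of the carrier and lay it gently on its side in the cradle's two vee saddles, base up against the foot plate. Leave the other things standing where they are.

Things in the scene. Friction and masses are not known exactly. Their poses are not given: they have to be found in the camera images.
- stand: Fixed aluminium stand. Origin on the table; x points the way the lowered cradle lies, y along the level shaft, z up. Base 10 mm thick, x -60..120, y -60..100 mm. Shaft along y at x 0, z 62. The cradle sits on it at y 0, ratchet wheel (radius 46 with teeth) at y 75..85, lever at y 95..101. Pawl post x 49..75, y 88..94, up to z 128. Cradle stop at x 80, y 0, up to z 80.
- cradle (a joint): Turn of shaft, wheel, lever and cradle together, rad. 0 = fully down on its stop, sloping up 20 degrees along the stand's +x; positive = raised, limit 1.2; starts at 0.78 to 1.0. Turning back (decreasing) moves the wheel's top and the lever towards the stand's +x. Stiff (0.45 N m, about 4 N at the grip), stays where left. With the pawl in the teeth it cannot go below about 0.6.
- lever_grip (a point): Middle of the lever's cross grip: round black bar, 16 mm in diameter, 44 mm long, parallel to the stand's y, 105 mm from the shaft's axis, at stand y 122 mm; the lever plate lies 21 mm from this point to -y. The lever stands upright when joint cradle is 0 and leans back towards the stand's -x by the joint's value when raised.
- pawl (a joint): Pawl angle, rad. 0 = down in the teeth (up to 0.2 when resting on a tooth), grows as it is lifted, 1.35 = thrown right over on its stop. Pivot parallel to y at stand x 60, y 80, z 120 mm. It falls back into the wheel below about 0.85 and falls over to 1.35 by itself above that. Very light to move.
- pawl_ball (a point): Centre of the pawl's black ball handle, 20 mm in diameter, on an 8 mm rod, 55 mm from the pivot. At joint 0 the rod leans 25 degrees from upright towards the stand's -x; lifting the pawl carries the ball over in the stand's xz plane towards +x and down, to 52 degrees from upright when thrown over.
- cradle_seat (a point): Point on the axis of a properly laid bottle, in the face of the cradle's foot plate; 12 mm along and 40 mm above the shaft's axis in the cradle's frame. x along the cradle, up the slope, where the bottle's cap must point; y parallel to the shaft; z square to both, out of the vees. Foot plate 44 mm wide, reaching 12 mm above the axis.
- resist_bottle: The smaller bottle, brown with a black cap: 53 mm in diameter and straight-sided from 4 to 70 mm above its base, 104 mm tall, cap 27.6 mm in diameter from 91 to 104 mm, sloping shoulder between; 0.24 kg. Origin at the centre of its base, z towards the cap. It stands in one of the carrier's three cells.
- bottle_cap (a point): Centre of the top of the smaller bottle's cap, 104 mm from its base.
- carrier: Fixed open-topped grey carrier, 76 (x) by 212 (y) by 70 mm (z) with three cells in a row along its y axis, at y -69, 0 and +69 mm, each 68 by 65 mm; walls and floor 4 mm. Origin at the centre of its underside.
- developer_bottle: Bystander: the larger, white bottle, 60 mm in diameter, 117 mm tall, in a cell of the carrier. Origin at its base.
- blower_bulb: Bystander: black rubber dust blower, 56 mm in diameter, 100 mm tall, in a cell of the carrier. Origin at its base.
- beaker: Bystander: clear glass beaker, 54 mm in diameter, 68 mm tall, on the table in front of the stand. Origin at its base.
- objective_case: Bystander: white round case, 41 mm in diameter, 53 mm tall, on the table in front of the stand. Origin at its base.
- wash_bottle_ipa: Bystander: tall wash bottle with a bent spout, 64 by 82 mm, 191 mm tall, on the table in front of the carrier. Origin at its base.
- cradle_mid (a point): Point on the same axis, 40 mm up the slope from the foot plate, axes as cradle_seat. It lies between the two 45-degree vee saddles, which are 8 to 20 mm and 55 to 67 mm from the foot plate and fit a 53 mm bottle; their walls reach about 35 mm out to either side, and up to about 6 mm below the axis. Between them is only a spine, 39 mm below the axis.
Things that resemble listed ones, but are neither listed nor needed, are in the scene too. Of the things shaped like the resist_bottle, the brown one is meant.

How it is judged:
On the way, in this order (a step that is already met when the one before it is completed fails the run):
1. the pawl is thrown over clear of the wheel (value of joint pawl above 1.1 rad), for 0.2 s.
2. the cradle is turned back down to its stop (value of joint cradle below 0.06 rad), for 0.2 s.
At the end, for the whole second after the job is handed in: The cradle is down (within 0.06 rad of its stop) and the smaller bottle lies at rest in both saddles, cap up the slope: its axis within 0.1 rad and 6 mm of the seat's axis, its base within 12 mm of the foot plate (value of joint cradle below 0.06 rad and x of resist_bottle in the frame of cradle_seat between -0.006 and 0.012 m and y of resist_bottle in the frame of cradle_seat between -0.006 and 0.006 m and z of resist_bottle in the frame of cradle_seat between -0.006 and 0.006 m and x of bottle_cap in the frame of cradle_seat above 0.09 m and angle between the z axis of resist_bottle and the x axis of cradle_seat, either way round below 0.1 rad and linear speed of resist_bottle below 0.02 m/s); the robot touches nothing.
It fails at once if a bystander is knocked over (angle between any of developer_bottle, blower_bulb, beaker, objective_case, wash_bottle_ipa's own z axis and vertical above 0.5 rad).
It fails at once if a bystander is shifted more than 30 mm (distance of any of developer_bottle, blower_bulb, beaker, objective_case, wash_bottle_ipa from where it was at the start of the episode above 0.03 m).
It fails at once if the bottle is dropped or pressed hard on the cradle (contact force between resist_bottle and cradle above 60 N).
It also fails if it takes over 66 s, if anything falls off the work surface, if the arm or the gripper's body presses on something with over 40 N, if the wrist force passes 120 N, or if a joint passes its speed limit or range.

## Working session

There is one attempt and no reset: what is moved stays moved. The work goes in short steps, Python scripts to look and compute and a tool call to move; the robot and the scene stay as the last step left them, time stands still between calls to the robot, and variables do not carry over. Pictures are saved under pics/ and viewed, at most 10 in all, crops included, and the job is handed in when it is done.

Besides the shell and the picture viewer there is one more tool, called after "Request:" as name(argument=value, ...) on one line, values as JSON. move_arm: Moves the arm, as the interface text tells. Shifts and turns lie within -1 to 1; 1 stands for 0.2 m of shift or 180 degrees of turn. Its arguments: {"type":"object","properties":{"translation":{"type":"array"},"twist":{"type":"array"},"claw":{"type":"array"},"newtons":{"type":"number"}},"required":["translation","twist","claw"]}

```bash
mkdir -p pics; python3 - <<'E'
from workcell import arm, imaging
import cv2,numpy as np
for n in("side","top"):
    c=imaging.camera(n); cv2.imwrite(f"pics/{n}0.png",c["img"]); print(n,c["fx"],c["fy"],c["cx"],c["cy"]); print(np.round(c["T"],4).tolist())
print(arm.sense(),arm.pinch_z)
E
```

```text
side 494.44696380426086 494.44696380426086 314.24781684204953 197.953335109414
[[-0.4506, -0.6706, 0.5893, -0.1749], [-0.8926, 0.349, -0.2854, 0.3922], [-0.0143, -0.6546, -0.7558, 1.0696], [0.0, 0.0, 0.0, 1.0]]
top 426.7096789759086 426.7096789759086 316.9336314441553 191.81445460239414
[[-0.0008, -0.9972, 0.075, 0.4562], [-0.9999, 0.0017, 0.011, 0.0311], [-0.011, -0.075, -0.9971, 1.3711], [0.0, 0.0, 0.0, 1.0]]
{'clock': 0.1, 'joint_positions': array([ 1.14113517,  0.38417621,  0.0163901 ,  1.37100956, -0.00630214,
        1.38819216, -0.0465002 ]), 'joint_velocities': array([ 6.87220833e-04, -3.33920225e-05, -6.40460566e-04, -2.79441482e-03,
       -9.91998601e-04,  2.18513793e-03, -4.25134624e-04]), 'joint_efforts': array([ 3.64613770e-03, -6.29137588e+01,  8.47808383e-01, -3.72758496e+01,
        1.66972785e-02,  1.05379731e-02, -1.03837790e-04]), 'tcp_pos': array([ 0.22399421, -0.58301726,  0.23038307]), 'ee_rot': array([-8.50718628e-04,  9.83228001e-01,  1.82378575e-01, -1.72059592e-04]), 'ft_force': array([ 0.18311145, -0.45402395, -0.39726626]), 'torque': array([-0.02661344, -0.04195465,  0.02162572]), 'gripper_force': 0.0, 'gripper_width': 1.0004904586020786} 0.0187
```

View pics/side0.png

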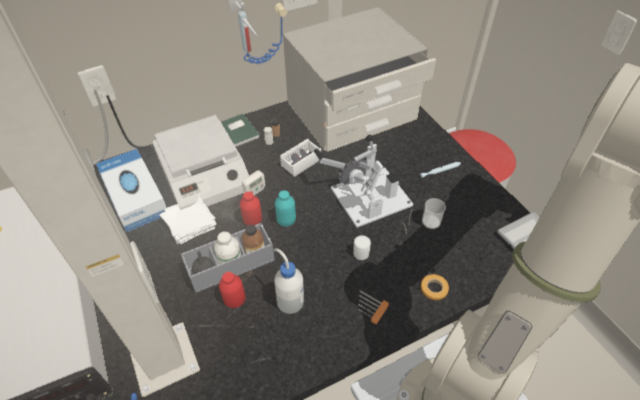

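View pics/top0.png

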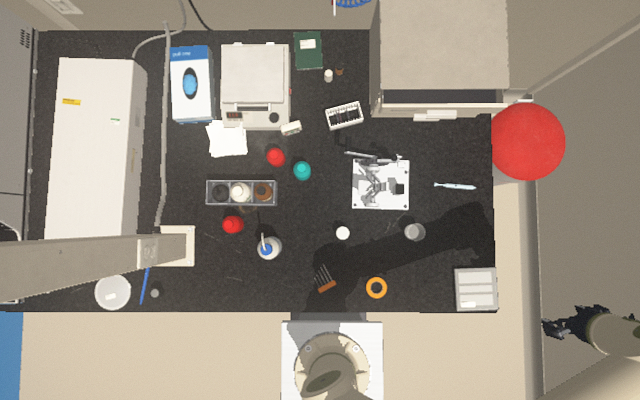

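The side view shows the carrier at about (228,256), with the brown bottle in the right cell at (253,237), and the stand at about (372,195). In the top view the carrier is at (241,192), the brown bottle at (264,191) and the stand at (380,184). Next I'll enlarge these.

```bash
python3 - <<'E'
import cv2,numpy as np
s=cv2.imread("pics/side0.png");t=cv2.imread("pics/top0.png")
def crop(im,x,y,w,h,k):
    o=cv2.resize(im[y:y+h,x:x+w],None,fx=k,fy=k,interpolation=cv2.INTER_CUBIC)
    for i in range(0,w,10):
        cv2.line(o,(i*k,0),(i*k,8 if (x+i)%50 else 20),(0,0,255),1)
        if (x+i)%20==0: cv2.putText(o,str(x+i),(i*k+1,20),0,.35,(0,255,255),1)
    for i in range(0,h,10):
        cv2.line(o,(0,i*k),(8,i*k),(0,0,255),1)
        if (y+i)%20==0: cv2.putText(o,str(y+i),(8,i*k+4),0,.35,(0,255,255),1)
    return o
a=crop(s,315,135,100,90,8); cv2.imwrite("pics/c1.png",a[:600])
a=crop(t,340,140,80,75,8);cv2.imwrite("pics/c2.png",a)
a=crop(s,175,210,110,75,5);b=crop(t,200,170,110,45,5)
cv2.imwrite("pics/c3.png",np.vstack([a,b]))
E
```

```text
(no output)
```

View pics/c1.png

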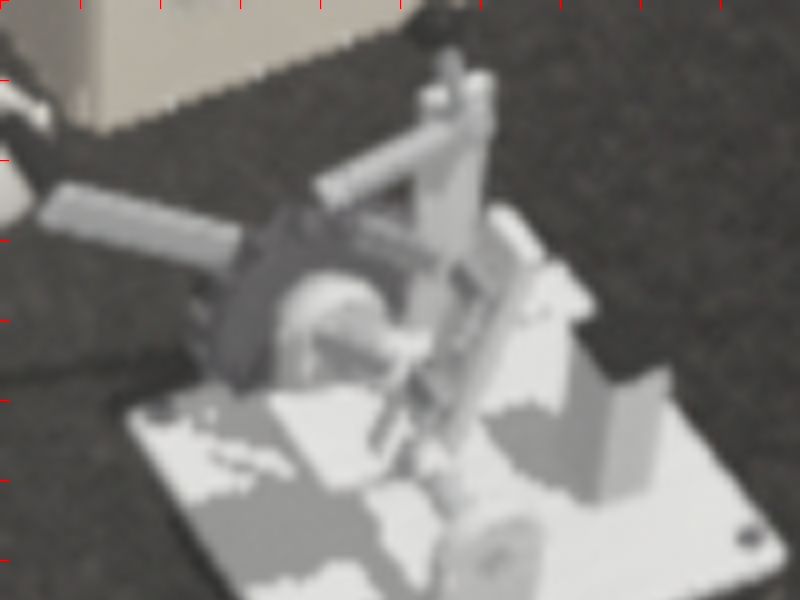

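View pics/c2.png

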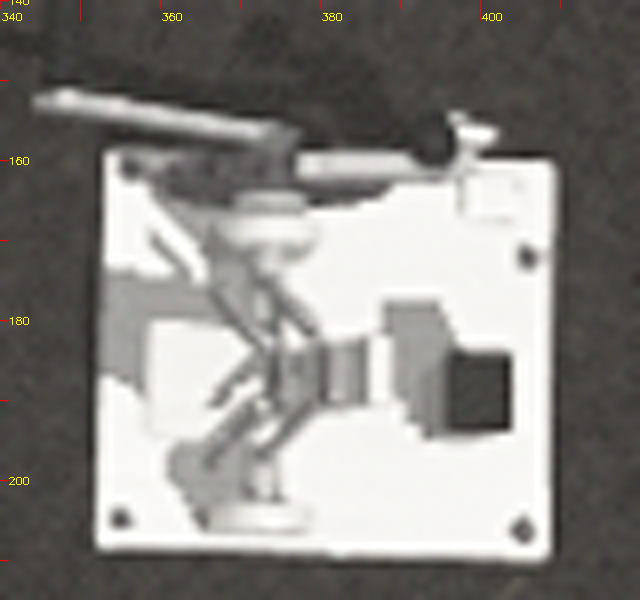

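View pics/c3.png

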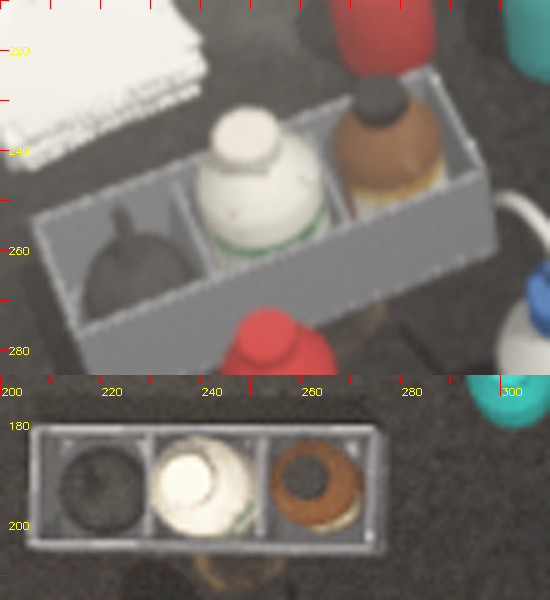

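The crops show these pixels:
- **Stand base corners, top view:** (353,158.5), (409.4,160), (408.8,210) and (352.1,208.5). The wheel is on the far side, so stand +y is about world +x and stand +x about world −y.
- **Lever plate tip:** about (344.4,152.5) top and (320.6,161.9) side.
- **Pawl ball:** side (369.4,138).
- **Brown cap:** top (261.4,190.6) and side (251,228.6).

```bash
cat >h.py <<'E'
import numpy as np
from scipy.optimize import least_squares
C={'side':(494.447,314.248,197.953,np.array([[-0.4506,-0.6706,0.5893,-0.1749],[-0.8926,0.349,-0.2854,0.3922],[-0.0143,-0.6546,-0.7558,1.0696]])),
'top':(426.71,316.934,191.814,np.array([[-0.0008,-0.9972,0.075,0.4562],[-0.9999,0.0017,0.011,0.0311],[-0.011,-0.075,-0.9971,1.3711]]))}
def proj(n,P):
    f,cx,cy,T=C[n]; p=(np.atleast_2d(P)-T[:,3])@T[:,:3]
    return np.c_[f*p[:,0]/p[:,2]+cx,f*p[:,1]/p[:,2]+cy]
def tri(s,t): # two-view point
    r=least_squares(lambda P:np.r_[proj('side',P)[0]-s,proj('top',P)[0]-t],[.6,0,.1]); return r.x,abs(r.fun).max()
def plane(n,uv,z):
    f,cx,cy,T=C[n]; d=T[:,:3]@[(uv[0]-cx)/f,(uv[1]-cy)/f,1]; return T[:,3]+d*(z-T[2,3])/d[2]
def W(q,P):
    c,s=np.cos(q[2]),np.sin(q[2]); P=np.atleast_2d(P)
    return np.c_[q[0]+c*P[:,0]-s*P[:,1],q[1]+s*P[:,0]+c*P[:,1],P[:,2]+(q[3] if len(q)>3 else 0)]
def rod(a,r,y,x0,z0): # lean a from upright towards -x
    return [x0-r*np.sin(a),y,z0+r*np.cos(a)]
E
python3 - <<'E'
from h import *
S=np.array([[-60,100,10],[120,100,10],[120,-60,10],[-60,-60,10]])/1e3
tp=np.array([[353,158.5],[409.4,160],[408.8,210],[352.1,208.5]])
sl=np.array([[331.25,186.9],[413.5,205]])
f=lambda q:np.r_[(proj('top',W(q,S))-tp).ravel(),(proj('side',W(q,S[[0,2]]))[[0]]-sl[0]).ravel()]
r=least_squares(f,[.6,-.1,-1.57,0]);q=r.x;print('stand',q,r.fun.round(2))
print('side corners',proj('side',W(q,S)))
print('lever tip tri',tri([320.6,161.9],[344.4,152.5]))
for a in(.78,.85,.9,.95,1.0):
    g=W(q,rod(a,.105,.122,0,.062));print('grip',a,g,proj('side',g),proj('top',g), 'platetip',proj('side',W(q,rod(a,.113,.098,0,.062))),proj('top',W(q,rod(a,.113,.098,0,.062))))
for j in(0,.1,.2,1.35):
    b=W(q,rod(np.radians(25)-j,.055,.08,.06,.12));print('ball',j,b,proj('side',b),proj('top',b))
print('cap',tri([251,228.6],[261.4,190.6]))
c=[plane('top',u,.07) for u in([206,180.4],[276.4,180.4],[276.8,205],[205.6,204.6])];print('carrier',np.round(c,4))
E
```

```text
stand [ 5.63546115e-01 -1.27453579e-01 -1.59811449e+00  1.48364506e-03] [ 0.08  0.13 -0.13  0.01 -0.05 -0.08 -0.03 -0.06  0.1  -0.06]
side corners [[331.35080955 186.83776306]
 [385.36338648 167.26014152]
 [414.71564841 204.12012171]
 [357.89670779 226.4438631 ]]
lever tip tri (array([ 0.66543062, -0.03609273,  0.12839854]), np.float64(0.011018192725771314))
grip 0.78 [[ 0.68751764 -0.05696919  0.13812957]] [[323.70706999 151.71209456]] [[351.67913169 144.42662794]] platetip [[325.74427562 156.41983846]] [[349.70789868 152.19120131]]
grip 0.85 [[ 0.6876553  -0.05193097  0.13278188]] [[322.03792013 153.70655786]] [[349.83115129 144.7239582 ]] platetip [[323.91644208 158.58831565]] [[347.71716916 152.47672686]]
grip 0.9 [[ 0.68774722 -0.04856734  0.12875269]] [[320.92795931 155.15516136]] [[348.59641969 144.94983523]] platetip [[322.70083237 160.16206226]] [[346.38866573 152.69397195]]
grip 0.95 [[ 0.68783351 -0.04540922  0.12456037]] [[319.88987389 156.61889613]] [[347.43601458 145.186104  ]] platetip [[321.56384057 161.75115634]] [[345.14152731 152.92145458]]
grip 1.0 [[ 0.68791398 -0.04246449  0.12021539]] [[318.92628701 158.09346398]] [[346.35250349 145.4319862 ]] platetip [[320.5083432  163.35087385]] [[343.97846816 153.15840812]]
ball 0 [[ 0.64251228 -0.16638104  0.17133057]] [[367.85250988 139.85902836]] [[391.28815079 157.85510401]]
ball 0.1 [[ 0.64237318 -0.17147165  0.17340207]] [[369.57506475 138.71183387]] [[393.21262662 157.78611677]]
ball 0.2 [[ 0.64222913 -0.17674356  0.17495482]] [[371.34330116 137.6892055 ]] [[395.17673408 157.74688843]]
ball 1.35 [[ 0.64068792 -0.23314634  0.15508017]] [[388.85950795 136.97185837]] [[413.70351098 159.30070762]]
cap (array([0.55551605, 0.21089259, 0.11024247]), np.float64(0.38402221231211797))
carrier [[0.5898 0.3863 0.07  ]
 [0.5894 0.1698 0.07  ]
 [0.5139 0.1681 0.07  ]
 [0.5154 0.3862 0.07  ]]
```

Both fits are consistent: the cap measures z 0.110 against 0.108 expected, and the base fits within 0.15 px. The cradle is at about 0.95 rad and the pawl ball at about (0.642,-0.172,0.174).

The tool can only yaw, so I'll do it this way:
1. Throw the pawl over.
2. Lower the cradle to its stop.
3. Raise the cradle again by the lever to near vertical.
4. Stand the bottle on the foot plate.
5. Lower cradle and bottle together.

I'll start by moving above the pawl.

Request:
move_arm(translation=[[0.7, 0.77, 0.1], [0.7, 0.77, 0.1], [0.7, 0.77, 0.1], [0.7, 0.77, 0.1], [0.7, 0.77, 0.1]], twist=[-0.125, -0.125, -0.125, -0.125, -0.125], claw=[255, 255, 255, 255, 255], newtons=30)

```text
clock: 0.52
tcp_pos: [0.361, -0.432, 0.2505]
ee_rot: [-0.0, 1.0, -0.015, -0.0]
ft_force: [0.3, -0.9, 1.1]
gripper_width: 0.298
gripper_force: 0.0
```

Request:
move_arm(translation=[[0.7, 0.77, 0.1], [0.7, 0.77, 0.1], [0.7, 0.77, 0.1], [0.7, 0.77, 0.1], [0.7, 0.77, 0.1]], twist=[0, 0, 0, 0, 0], claw=[255, 255, 255, 255, 255])

```text
clock: 0.93
tcp_pos: [0.5006, -0.2785, 0.2706]
ee_rot: [-0.0, 1.0, -0.013, -0.0]
ft_force: [0.8, -0.8, -0.4]
gripper_width: -0.004
gripper_force: 0.0
```

Request:
move_arm(translation=[[0.69, 0.775, 0], [0.69, 0.775, 0], [0.69, 0.775, 0], [0.69, 0.775, 0], [0.69, 0.775, 0]], twist=[0, 0, 0, 0, 0], claw=[255, 255, 255, 255, 255])

```text
clock: 1.35
tcp_pos: [0.6387, -0.1234, 0.2702]
ee_rot: [-0.0, 1.0, -0.013, -0.0]
ft_force: [0.1, -0.9, -0.3]
gripper_width: 0.005
gripper_force: 0.0
```

Request:
move_arm(translation=[[0.015, 0.015, -0.2], [0.015, 0.015, -0.4], [0.015, 0.015, -0.55], [0.015, 0.015, -0.55]], twist=[0, 0, 0, 0], claw=[255, 255, 255, 255])

```text
clock: 1.68
tcp_pos: [0.6365, -0.1215, 0.1521]
ee_rot: [-0.001, 1.0, -0.013, -0.007]
ft_force: [-1.7, 0.1, -0.7]
gripper_width: -0.005
gripper_force: 0.0
```

Request:
move_arm(translation=[[0, -0.08, 0], [0, -0.16, 0], [0, -0.24, 0], [0, -0.32, 0], [0, -0.4, 0]], twist=[0, 0, 0, 0, 0], claw=[255, 255, 255, 255, 255])

```text
clock: 2.1
tcp_pos: [0.6412, -0.2036, 0.1624]
ee_rot: [0.0, 1.0, -0.013, 0.001]
ft_force: [0.5, 0.3, -0.2]
gripper_width: 0.002
gripper_force: 0.0
```

Request:
move_arm(translation=[[0, 0, 0], [0, 0, 0], [0, 0.2, 0], [0, 0.2, 0.3], [0, 0.2, 0.4]], twist=[0, 0, 0, 0, 0], claw=[255, 255, 255, 255, 255])

```text
clock: 2.52
tcp_pos: [0.6388, -0.1566, 0.2383]
ee_rot: [-0.002, 1.0, -0.01, -0.004]
ft_force: [2.4, -1.0, 1.6]
gripper_width: -0.003
gripper_force: 0.0
```

Request:
move_arm(translation=[[0.23, 0.58, 0], [0.23, 0.58, 0], [0.23, 0.58, 0], [0.23, 0.58, 0], [0.23, 0.58, 0]], twist=[0, 0, 0, 0, 0], claw=[0, 0, 0, 0, 0])

```text
clock: 2.93
tcp_pos: [0.6872, -0.0397, 0.2406]
ee_rot: [-0.002, 1.0, -0.009, -0.0]
ft_force: [0.1, -0.7, 0.4]
gripper_width: 0.706
gripper_force: 0.0
```

```bash
cat >>h.py <<'E'
def snap(tag,bs,bt):
    from workcell import imaging
    import cv2
    out=[]
    for n,(x,y,w,h) in(('side',bs),('top',bt)):
        im=imaging.camera(n)['img']; cv2.imwrite(f'pics/{tag}_{n}.png',im)
        k=400/w; out.append(cv2.resize(im[y:y+h,x:x+w],(400,int(h*k)),interpolation=cv2.INTER_CUBIC))
    m=max(o.shape[0] for o in out)
    cv2.imwrite(f'pics/{tag}.png',np.hstack([np.pad(o,((0,m-o.shape[0]),(0,0),(0,0))) for o in out]))
E
python3 -c "
from h import *
snap('a',(300,110,120,120),(330,120,100,100))
from workcell import arm;print(arm.sense()['tcp_pos'])"
```

```text
[ 0.68668889 -0.04551379  0.24072825]
```

View pics/a.png

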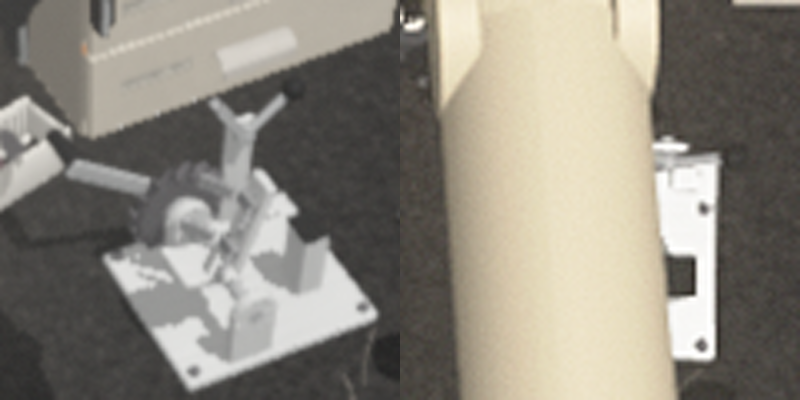

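The pawl is thrown over: its ball is at side (387.6,137), where 1.35 rad predicts (388.9,137). The lever grip is at about (317,155), near the prediction. Next I'll descend and grip it.

Request:
move_arm(translation=[[0.01, 0, -0.2], [0.01, 0, -0.4], [0.01, 0, -0.6], [0.01, 0, -0.68], [0.01, 0, -0.68]], twist=[0, 0, 0, 0, 0], claw=[0, 0, 0, 0, 0])

```text
clock: 3.45
tcp_pos: [0.685, -0.0484, 0.0988]
ee_rot: [0.0, 1.0, -0.014, -0.005]
ft_force: [-0.5, -0.8, -0.5]
gripper_width: 0.997
gripper_force: 0.0
```

Request:
move_arm(translation=[[0, 0, 0], [0, 0, 0], [0, 0, 0], [0, 0, 0], [0, 0, 0]], twist=[0, 0, 0, 0, 0], claw=[255, 255, 255, 255, 255], newtons=25)

```text
clock: 3.87
tcp_pos: [0.6896, -0.0463, 0.1064]
ee_rot: [0.0, 1.0, -0.013, 0.001]
ft_force: [0.8, 0.5, 0.0]
gripper_width: 0.298
gripper_force: 0.0
```

Request:
move_arm(translation=[[0, 0, 0], [0, 0, 0], [0, 0, 0]], twist=[0, 0, 0], claw=[255, 255, 255])

```text
clock: 4.12
tcp_pos: [0.6894, -0.046, 0.1058]
ee_rot: [-0.0, 1.0, -0.013, 0.001]
ft_force: [-1.7, 1.1, 5.0]
gripper_width: 0.176
gripper_force: 24.5
```

The bar is gripped at about 15 mm. Next I'll compute the arc.

```bash
python3 - <<'E'
from h import *
q=[.5635,-.1275,-1.598]
G=lambda a:W(q,rod(a,.105,.122,0,.062))[0]
def arc(a0,angs):
    print(a0); 
    for i in range(0,len(angs),5):
        print([[round(v,3) for v in (G(a)-G(a0))/.2] for a in angs[i:i+5]]); a0=angs[min(i+4,len(angs)-1)]
arc(.95,np.linspace(.95,-.02,21)[1:].tolist()+[-.02])
E
```

```text
0.95
[[np.float64(-0.0), np.float64(-0.015), np.float64(0.02)], [np.float64(-0.001), np.float64(-0.032), np.float64(0.04)], [np.float64(-0.001), np.float64(-0.049), np.float64(0.059)], [np.float64(-0.002), np.float64(-0.067), np.float64(0.077)], [np.float64(-0.002), np.float64(-0.086), np.float64(0.094)]]
[[np.float64(-0.001), np.float64(-0.02), np.float64(0.016)], [np.float64(-0.001), np.float64(-0.04), np.float64(0.031)], [np.float64(-0.002), np.float64(-0.061), np.float64(0.045)], [np.float64(-0.002), np.float64(-0.083), np.float64(0.058)], [np.float64(-0.003), np.float64(-0.106), np.float64(0.07)]]
[[np.float64(-0.001), np.float64(-0.023), np.float64(0.011)], [np.float64(-0.001), np.float64(-0.047), np.float64(0.021)], [np.float64(-0.002), np.float64(-0.07), np.float64(0.029)], [np.float64(-0.003), np.float64(-0.095), np.float64(0.037)], [np.float64(-0.003), np.float64(-0.12), np.float64(0.043)]]
[[np.float64(-0.001), np.float64(-0.025), np.float64(0.005)], [np.float64(-0.001), np.float64(-0.05), np.float64(0.009)], [np.float64(-0.002), np.float64(-0.075), np.float64(0.011)], [np.float64(-0.003), np.float64(-0.101), np.float64(0.013)], [np.float64(-0.003), np.float64(-0.126), np.float64(0.013)]]
[[np.float64(0.0), np.float64(0.0), np.float64(0.0)]]
```

Request:
move_arm(translation=[[0, -0.015, 0.02], [0, -0.032, 0.04], [-0.001, -0.049, 0.059], [-0.002, -0.067, 0.077], [-0.002, -0.086, 0.094]], twist=[0, 0, 0, 0, 0], claw=[255, 255, 255, 255, 255])

```text
clock: 4.53
tcp_pos: [0.6888, -0.0605, 0.1232]
ee_rot: [-0.002, 1.0, -0.012, 0.0]
ft_force: [2.7, 6.4, -2.3]
gripper_width: 0.173
gripper_force: 24.5
```

Request:
move_arm(translation=[[-0.001, -0.02, 0.016], [-0.001, -0.04, 0.031], [-0.002, -0.061, 0.045], [-0.002, -0.083, 0.058], [-0.003, -0.106, 0.07]], twist=[0, 0, 0, 0, 0], claw=[255, 255, 255, 255, 255])

```text
clock: 4.95
tcp_pos: [0.6882, -0.0797, 0.1382]
ee_rot: [-0.003, 1.0, -0.011, 0.0]
ft_force: [-0.6, 10.8, 4.3]
gripper_width: 0.179
gripper_force: 24.5
```

Request:
move_arm(translation=[[-0.001, -0.023, 0.011], [-0.001, -0.047, 0.021], [-0.002, -0.07, 0.029], [-0.003, -0.095, 0.037], [-0.003, -0.12, 0.043]], twist=[0, 0, 0, 0, 0], claw=[255, 255, 255, 255, 255])

```text
clock: 5.37
tcp_pos: [0.6877, -0.1038, 0.1479]
ee_rot: [-0.003, 1.0, -0.011, 0.001]
ft_force: [-2.9, 9.6, 10.4]
gripper_width: 0.179
gripper_force: 25.3
```

Request:
move_arm(translation=[[-0.001, -0.025, 0.005], [-0.001, -0.05, 0.009], [-0.002, -0.075, 0.011], [-0.003, -0.101, 0.013], [-0.003, -0.126, 0.013]], twist=[0, 0, 0, 0, 0], claw=[255, 255, 255, 255, 255])

```text
clock: 5.78
tcp_pos: [0.6869, -0.1305, 0.1497]
ee_rot: [-0.002, 1.0, -0.011, 0.0]
ft_force: [-1.3, 22.1, 8.2]
gripper_width: 0.177
gripper_force: 26.9
```

Request:
move_arm(translation=[[0, 0, 0], [0, 0, 0], [0, 0, 0]], twist=[0, 0, 0], claw=[255, 255, 255])

```text
clock: 6.03
tcp_pos: [0.6869, -0.1302, 0.1497]
ee_rot: [-0.002, 1.0, -0.011, 0.0]
ft_force: [-3.2, 7.6, 6.9]
gripper_width: 0.177
gripper_force: 25.7
```

Request:
move_arm(translation=[[0, -0.01, 0], [0, -0.02, 0], [0, -0.02, 0], [0, -0.02, 0]], twist=[0, 0, 0, 0], claw=[255, 255, 255, 255])

```text
clock: 6.37
tcp_pos: [0.6869, -0.1303, 0.1497]
ee_rot: [-0.004, 1.0, -0.01, -0.0]
ft_force: [-5.7, 15.0, 8.3]
gripper_width: 0.176
gripper_force: 26.2
```

```bash
python3 - <<'E'
from h import *
snap('b',(300,110,120,120),(330,120,100,100))
q=[.5635,-.1275,-1.598]
for f in (0,.05,.1): # bar / foot geometry: saddle-tip points in side view
    s=np.radians(20)+f; e=[np.cos(s)*.079-np.sin(s)*.0,0,.062+.079*np.sin(s)]
    print(f,proj('side',W(q,e)), proj('side',W(q,rod(f,.113,.098,0,.062))))
E
```

```text
0 [[392.32982731 176.18197512]] [[352.58219347 138.84629044]]
0.05 [[392.01363556 175.41936603]] [[350.7057633  139.51874464]]
0.1 [[391.63502662 174.69408613]] [[348.82591013 140.26982454]]
```

View pics/b.png

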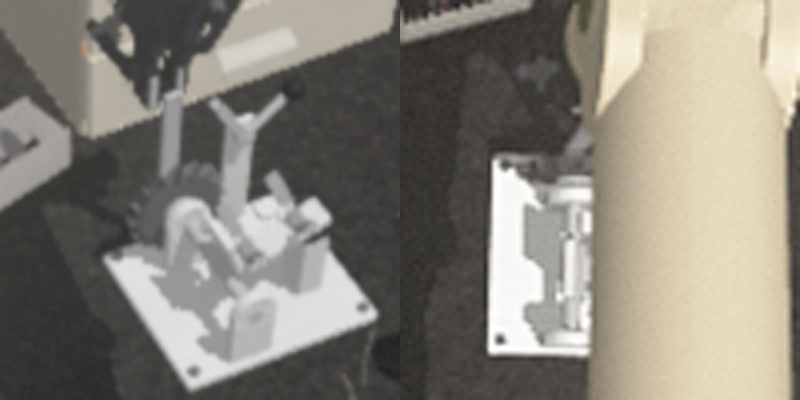

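At the stop: 4 mm of extra command moved nothing, and the lever top is at side (352.2,137.6), against (352.6,138.8) predicted for joint 0. Next I'll raise the cradle again to near vertical.

```bash
python3 - <<'E'
from h import *
q=[.5635,-.1275,-1.598]
G=lambda a:W(q,rod(a,.105,.122,0,.062))[0]
T=lambda a:np.array([.6869,-.1303,.1497])+G(a)-G(0)
p=np.array([.6866,-.1377,.1498]); A=np.linspace(0,1.2,21)[1:]
for i in range(0,20,5):
    print([[float(round(v,3)) for v in (T(a)-p)/.2] for a in A[i:i+5]]); p=T(A[i+4])
# seat
def seat(c,l=0):
    s=np.radians(20)+c; x=np.array([np.cos(s),0,np.sin(s)]); z=np.array([-np.sin(s),0,np.cos(s)])
    return W(q,np.array([0,0,.062])+(.012+l)*x+.04*z)[0]
for c in(0,1.1,1.15,1.2): print(c,seat(c),seat(c,.104))
E
```

```text
[[0.002, 0.068, -0.001], [0.003, 0.1, -0.004], [0.004, 0.131, -0.009], [0.005, 0.162, -0.016], [0.006, 0.192, -0.024]]
[[0.001, 0.03, -0.01], [0.002, 0.059, -0.022], [0.002, 0.087, -0.036], [0.003, 0.115, -0.051], [0.004, 0.141, -0.068]]
[[0.001, 0.025, -0.019], [0.001, 0.05, -0.039], [0.002, 0.073, -0.06], [0.003, 0.094, -0.083], [0.003, 0.115, -0.107]]
[[0.001, 0.019, -0.025], [0.001, 0.036, -0.052], [0.001, 0.052, -0.079], [0.002, 0.066, -0.107], [0.002, 0.078, -0.136]]
0 [ 0.5635654  -0.1250964   0.10369195] [ 0.56090717 -0.22278827  0.13926204]
1.1 [ 0.56454033 -0.08926731  0.0787684 ] [ 0.56419682 -0.10189137  0.1819988 ]
1.15 [ 0.56456182 -0.08847733  0.0768359 ] [ 0.56435908 -0.09592815  0.18056846]
1.2 [ 0.56458066 -0.08778489  0.07486632] [ 0.5645192  -0.09004384  0.17884176]
```

Request:
move_arm(translation=[[0.002, 0.068, -0.001], [0.003, 0.1, -0.004], [0.004, 0.131, -0.009], [0.005, 0.162, -0.016], [0.006, 0.192, -0.024]], twist=[0, 0, 0, 0, 0], claw=[255, 255, 255, 255, 255])

```text
clock: 6.88
tcp_pos: [0.6878, -0.103, 0.1451]
ee_rot: [0.002, 1.0, -0.015, 0.001]
ft_force: [-1.4, -7.6, 4.0]
gripper_width: 0.176
gripper_force: 25.9
```

Request:
move_arm(translation=[[0.001, 0.03, -0.01], [0.002, 0.059, -0.022], [0.002, 0.087, -0.036], [0.003, 0.115, -0.051], [0.004, 0.141, -0.068]], twist=[0, 0, 0, 0, 0], claw=[255, 255, 255, 255, 255])

```text
clock: 7.3
tcp_pos: [0.6889, -0.0745, 0.1313]
ee_rot: [0.002, 1.0, -0.014, 0.001]
ft_force: [-0.0, -5.3, 5.6]
gripper_width: 0.18
gripper_force: 27.0
```

Request:
move_arm(translation=[[0.001, 0.025, -0.019], [0.001, 0.05, -0.039], [0.002, 0.073, -0.06], [0.003, 0.094, -0.083], [0.003, 0.115, -0.107]], twist=[0, 0, 0, 0, 0], claw=[255, 255, 255, 255, 255])

```text
clock: 7.72
tcp_pos: [0.6896, -0.0515, 0.1096]
ee_rot: [0.002, 1.0, -0.014, 0.001]
ft_force: [-0.3, -6.8, 3.3]
gripper_width: 0.171
gripper_force: 27.9
```

Request:
move_arm(translation=[[0.001, 0.019, -0.025], [0.001, 0.036, -0.052], [0.001, 0.052, -0.079], [0.002, 0.066, -0.107], [0.002, 0.078, -0.136]], twist=[0, 0, 0, 0, 0], claw=[255, 255, 255, 255, 255])

```text
clock: 8.13
tcp_pos: [0.6902, -0.0352, 0.0825]
ee_rot: [0.001, 1.0, -0.014, 0.001]
ft_force: [0.2, -4.4, 4.6]
gripper_width: 0.178
gripper_force: 29.5
```

Request:
move_arm(translation=[[0, 0, 0], [0, 0, 0]], twist=[0, 0], claw=[255, 255])

```text
clock: 8.3
tcp_pos: [0.6901, -0.0346, 0.0814]
ee_rot: [0.001, 1.0, -0.014, 0.001]
ft_force: [4.5, -2.4, -2.8]
gripper_width: 0.176
gripper_force: 28.9
```

Request:
move_arm(translation=[[0, 0, 0], [0, 0, 0], [0, 0, 0.0], [0, 0, 0.2], [0, 0, 0.4]], twist=[0, 0, 0, 0, 0], claw=[90, 90, 90, 90, 90])

```text
clock: 8.72
tcp_pos: [0.6872, -0.0324, 0.1591]
ee_rot: [-0.0, 1.0, -0.013, -0.004]
ft_force: [1.1, -0.7, 0.6]
gripper_width: 0.649
gripper_force: 0.0
```

Request:
move_arm(translation=[[0, 0, 0.2], [0, 0, 0.4], [0, 0, 0.6], [-0.2, 0.2, 0.65], [-0.4, 0.4, 0.65]], twist=[0, 0, 0, 0, 0], claw=[90, 90, 90, 90, 90])

```text
clock: 9.13
tcp_pos: [0.6333, 0.0247, 0.2944]
ee_rot: [-0.0, 1.0, -0.015, 0.004]
ft_force: [-0.2, 1.9, -1.7]
gripper_width: 0.651
gripper_force: 0.0
```

```bash
python3 - <<'E'
from h import *
from workcell import arm
snap('c',(300,110,120,120),(200,110,220,110))
s=arm.sense();print(s['joint_positions'].round(2),s['tcp_pos'])
print('wash top',plane('top',(267,244),.17), tri([288,268],[267,247]))
print('beaker..bottle cap redo',[plane('top',(261.4+d,190.6),.108) for d in(0,1)],plane('side',(251,228.6),.108))
for a in(1.1,1.15,1.2): print(a,proj('side',W([.5635,-.1275,-1.598],rod(a,.113,.098,0,.062))))
E
```

```text
[ 0.1   0.39 -0.3   1.24  0.11  1.53 -1.76] [0.62725974 0.03368056 0.29183678]
wash top [0.4001927  0.18433768 0.17      ] (array([0.39031377, 0.18686962, 0.14514841]), np.float64(0.15832176205225323))
beaker..bottle cap redo [array([0.55509698, 0.21017106, 0.108     ]), array([0.55509204, 0.20719319, 0.108     ])] [0.55775567 0.21115851 0.108     ]
1.1 [[318.67710424 166.95784541]]
1.15 [[317.88092446 168.55916581]]
1.2 [[317.17458401 170.15253516]]
```

View pics/c.png

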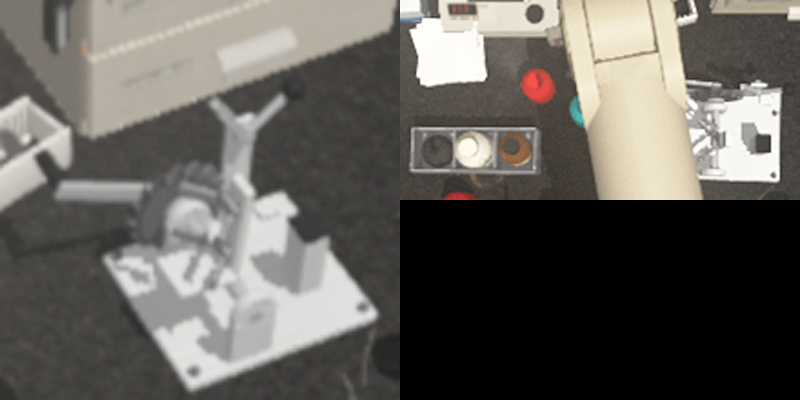

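The lever tip is at side (317.1,167), so the cradle stands at about 1.15 rad, and the carrier is untouched. Next I'll go above the brown bottle, turning 90° so the jaws close along x.

Request:
move_arm(translation=[[-0.27, 0.81, 0], [-0.27, 0.81, 0], [-0.27, 0.81, 0], [-0.27, 0.81, 0], [-0.27, 0.81, 0]], twist=[0.2, 0.2, 0.2, 0.2, 0.2], claw=[90, 90, 90, 90, 90])

```text
clock: 9.65
tcp_pos: [0.5723, 0.1984, 0.2911]
ee_rot: [-0.003, 0.953, 0.304, 0.0]
ft_force: [-0.9, 1.8, -0.3]
gripper_width: 0.646
gripper_force: 0.0
```

Request:
move_arm(translation=[[0, 0, 0], [0, 0, 0], [0, 0, 0], [0, 0, 0], [0, 0, 0]], twist=[0.2, 0.2, 0.2, 0.2, 0.2], claw=[90, 90, 90, 90, 90])

```text
clock: 10.07
tcp_pos: [0.5767, 0.1881, 0.2904]
ee_rot: [-0.0, 0.816, 0.577, -0.0]
ft_force: [-0.9, 0.2, -0.0]
gripper_width: 0.649
gripper_force: 0.0
```

Request:
move_arm(translation=[[0, 0, 0], [0, 0, 0], [0, 0, 0], [0, 0, 0], [0, 0, 0]], twist=[0.11, 0.11, 0.11, 0.11, 0.11], claw=[90, 90, 90, 90, 90])

```text
clock: 10.48
tcp_pos: [0.5769, 0.1879, 0.2904]
ee_rot: [-0.0, 0.708, 0.706, -0.0]
ft_force: [-0.3, 0.6, -1.2]
gripper_width: 0.649
gripper_force: 0.0
```

Request:
move_arm(translation=[[-0.105, 0.113, 0], [-0.105, 0.113, -0.1], [-0.105, 0.113, -0.3], [-0.105, 0.113, -0.5], [-0.105, 0.113, -0.5]], twist=[0, 0, 0, 0, 0], claw=[90, 90, 90, 90, 90])

```text
clock: 10.9
tcp_pos: [0.552, 0.2082, 0.1825]
ee_rot: [-0.002, 0.708, 0.706, -0.006]
ft_force: [-0.9, -1.5, -1.3]
gripper_width: 0.646
gripper_force: 0.0
```

```bash
python3 - <<'E'
from h import *
from workcell import arm
snap('d',(200,180,110,110),(200,130,110,110));print(arm.sense()['tcp_pos'])
E
```

```text
[0.55544906 0.20998833 0.19022186]
```

View pics/d.png

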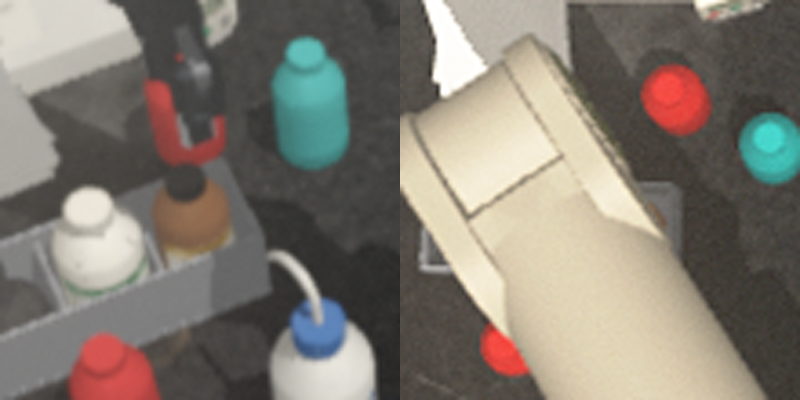

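The side view shows the open jaws directly above the black cap (crop (187,185), full-image (251,231)). Next I'll descend and close on the cap.

Request:
move_arm(translation=[[0.003, 0.003, -0.15], [0.003, 0.003, -0.3], [0.003, 0.003, -0.4], [0.003, 0.003, -0.48], [0.003, 0.003, -0.48]], twist=[0, 0, 0, 0, 0], claw=[90, 90, 90, 90, 90])

```text
clock: 11.42
tcp_pos: [0.5569, 0.2108, 0.0943]
ee_rot: [-0.0, 0.708, 0.706, -0.0]
ft_force: [0.3, -0.5, -0.8]
gripper_width: 0.65
gripper_force: 0.0
```

Request:
move_arm(translation=[[0, 0, 0], [0, 0, 0], [0, 0, 0], [0, 0, 0], [0, 0, 0]], twist=[0, 0, 0, 0, 0], claw=[90, 255, 255, 255, 255], newtons=50)

```text
clock: 11.83
tcp_pos: [0.5583, 0.2117, 0.0972]
ee_rot: [0.001, 0.708, 0.707, 0.002]
ft_force: [-0.1, -0.8, 6.5]
gripper_width: 0.299
gripper_force: 48.7
```

Request:
move_arm(translation=[[0, 0, 0], [0, 0, 0], [0, 0, 0]], twist=[0, 0, 0], claw=[255, 255, 255])

```text
clock: 12.08
tcp_pos: [0.5583, 0.2117, 0.0972]
ee_rot: [0.001, 0.708, 0.707, 0.002]
ft_force: [-0.3, 0.6, 7.4]
gripper_width: 0.296
gripper_force: 48.7
```

Request:
move_arm(translation=[[0, 0, 0.05], [0, 0, 0.1], [0, 0, 0.2], [0, 0, 0.3], [0, 0, 0.4]], twist=[0, 0, 0, 0, 0], claw=[255, 255, 255, 255, 255])

```text
clock: 12.5
tcp_pos: [0.5565, 0.211, 0.1764]
ee_rot: [-0.0, 0.707, 0.707, 0.0]
ft_force: [0.5, 1.4, -3.3]
gripper_width: 0.293
gripper_force: 49.5
```

Request:
move_arm(translation=[[0, 0, 0.1], [0, 0, 0.2], [0, 0, 0.3], [0, 0, 0.4], [0, 0, 0.4]], twist=[0, 0, 0, 0, 0], claw=[255, 255, 255, 255, 255])

```text
clock: 12.92
tcp_pos: [0.558, 0.2121, 0.2602]
ee_rot: [0.001, 0.707, 0.707, 0.003]
ft_force: [-0.3, 0.3, -2.0]
gripper_width: 0.293
gripper_force: 49.6
```

```bash
python3 - <<'E'
from h import *
from workcell import arm
snap('e',(180,120,160,160),(200,130,110,110));s=arm.sense();print(s['tcp_pos'],s['ft_force'],s['gripper_width'],s['ee_rot'])
p=s['tcp_pos'];print(proj('side',p),[proj('side',p-[0,0,h]) for h in(.097-.004-.0,.06)])
E
```

```text
[0.55692067 0.21132553 0.25561572] [ 0.18069188 -1.08378089 -3.10074088] 0.2949819271210644 [4.21204494e-04 7.07444130e-01 7.06768542e-01 9.23440028e-04]
[[243.70301082 188.47464024]] [array([[248.50976838, 214.80769588]]), array([[246.87178848, 205.83428389]])]
```

View pics/e.png

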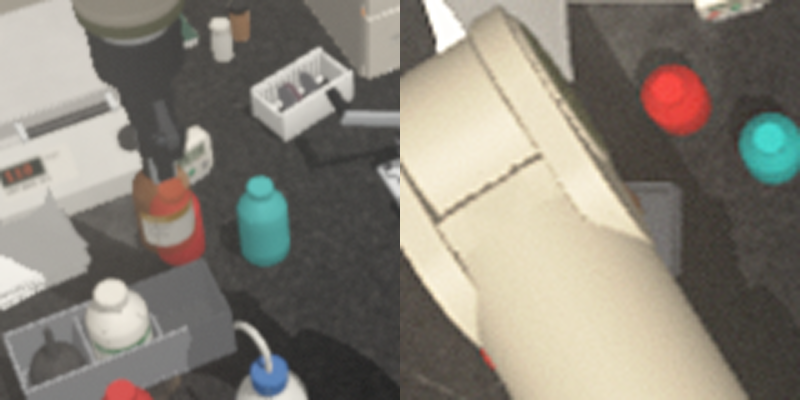

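The bottle hangs upright with its base at full-image (247,219), and the cell is empty. I'll carry it over beside the upright cradle.

Request:
move_arm(translation=[[0.004, -0.12, 0], [0.008, -0.27, 0], [0.012, -0.42, 0], [0.016, -0.57, 0], [0.02, -0.72, 0]], twist=[0, 0, 0, 0, 0], claw=[255, 255, 255, 255, 255])

```text
clock: 13.43
tcp_pos: [0.5597, 0.0654, 0.2529]
ee_rot: [-0.001, 0.707, 0.707, -0.001]
ft_force: [0.9, -0.0, -2.1]
gripper_width: 0.298
gripper_force: 49.6
```

Request:
move_arm(translation=[[0.004, -0.16, 0], [0.008, -0.32, 0], [0.012, -0.48, 0], [0.016, -0.6, 0], [0.018, -0.69, 0]], twist=[0, 0, 0, 0, 0], claw=[255, 255, 255, 255, 255])

```text
clock: 13.85
tcp_pos: [0.5632, -0.0746, 0.2527]
ee_rot: [-0.001, 0.709, 0.705, -0.001]
ft_force: [0.4, -0.1, -2.2]
gripper_width: 0.292
gripper_force: 49.6
```

Request:
move_arm(translation=[[0, 0, 0], [0, 0, 0], [0, 0, 0]], twist=[0, 0, 0], claw=[255, 255, 255])

```text
clock: 14.1
tcp_pos: [0.5638, -0.0701, 0.2534]
ee_rot: [-0.001, 0.707, 0.707, -0.0]
ft_force: [0.6, 0.7, -2.1]
gripper_width: 0.295
gripper_force: 49.6
```

Request:
move_arm(translation=[[0.004, -0.055, 0], [0.004, -0.055, -0.1], [0.004, -0.055, -0.2], [0.004, -0.055, -0.3], [0.004, -0.055, -0.37]], twist=[0, 0, 0, 0, 0], claw=[255, 255, 255, 255, 255])

```text
clock: 14.52
tcp_pos: [0.5644, -0.0817, 0.1784]
ee_rot: [-0.001, 0.707, 0.707, -0.001]
ft_force: [-0.4, 0.7, -2.4]
gripper_width: 0.29
gripper_force: 49.6
```

Request:
move_arm(translation=[[0, 0, 0], [0, 0, -0.01], [0, 0, -0.02], [0, 0, -0.02]], twist=[0, 0, 0, 0], claw=[255, 255, 255, 255])

```text
clock: 14.85
tcp_pos: [0.5657, -0.0819, 0.1773]
ee_rot: [0.001, 0.707, 0.707, 0.0]
ft_force: [0.7, -0.3, -2.7]
gripper_width: 0.296
gripper_force: 49.7
```

```bash
python3 - <<'E'
from h import *
snap('f',(310,100,110,110),(330,130,90,90))
E
```

```text
(no output)
```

View pics/f.png

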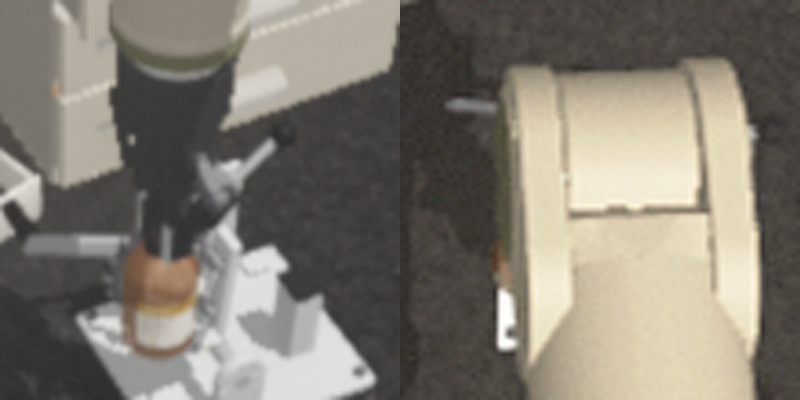

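The bottle is upright above the foot plate, just to the lever side of the vees (crop (160,350), full-image about (354,196)). That was the eleventh picture, one over the limit of 10, so I'll view no more and go by force and numbers. Next I'll lower it slowly onto the foot plate.

Request:
move_arm(translation=[[0, 0, -0.01], [0, 0, -0.02], [0, 0, -0.02]], twist=[0, 0, 0], claw=[255, 255, 255])

```text
clock: 15.2
tcp_pos: [0.565, -0.0821, 0.1722]
ee_rot: [-0.0, 0.708, 0.707, -0.0]
ft_force: [-1.0, -1.0, -2.8]
gripper_width: 0.296
gripper_force: 49.7
```

Request:
move_arm(translation=[[0, 0, -0.005], [0, 0, -0.01], [0, 0, -0.01]], twist=[0, 0, 0], claw=[255, 255, 255])

```text
clock: 15.45
tcp_pos: [0.5654, -0.0821, 0.171]
ee_rot: [0.0, 0.708, 0.707, 0.0]
ft_force: [-1.0, 0.3, 2.3]
gripper_width: 0.295
gripper_force: 50.1
```

Contact at a base height of about 0.078, as predicted. Next I'll slide the bottle into the vees.

Request:
move_arm(translation=[[0, -0.01, 0.002], [0, -0.02, 0.002], [0, -0.02, 0.002]], twist=[0, 0, 0], claw=[255, 255, 255])

```text
clock: 15.7
tcp_pos: [0.5651, -0.0865, 0.1708]
ee_rot: [-0.0, 0.708, 0.707, -0.0]
ft_force: [0.6, 1.3, 0.2]
gripper_width: 0.296
gripper_force: 49.9
```

Request:
move_arm(translation=[[0, -0.008, 0], [0, -0.015, 0], [0, -0.015, 0]], twist=[0, 0, 0], claw=[255, 255, 255])

```text
clock: 15.95
tcp_pos: [0.5652, -0.0891, 0.1708]
ee_rot: [-0.0, 0.708, 0.707, 0.0]
ft_force: [1.5, 1.5, -3.2]
gripper_width: 0.293
gripper_force: 49.7
```

Request:
move_arm(translation=[[0, -0.008, 0], [0, -0.015, 0], [0, -0.015, 0]], twist=[0, 0, 0], claw=[255, 255, 255])

```text
clock: 16.2
tcp_pos: [0.5653, -0.0917, 0.1709]
ee_rot: [-0.0, 0.707, 0.707, 0.0]
ft_force: [1.4, 2.8, -2.5]
gripper_width: 0.293
gripper_force: 49.7
```

Request:
move_arm(translation=[[0, -0.008, 0], [0, -0.012, 0], [0, -0.012, 0]], twist=[0, 0, 0], claw=[255, 255, 255])

```text
clock: 16.45
tcp_pos: [0.5655, -0.0928, 0.171]
ee_rot: [-0.001, 0.707, 0.707, 0.001]
ft_force: [2.7, 6.0, -2.1]
gripper_width: 0.294
gripper_force: 49.8
```

The lateral force is rising, so the bottle is against the vee. Next I'll lower it the last millimetre, release and back straight up.

Request:
move_arm(translation=[[0, 0, -0.004], [0, 0, -0.008], [0, 0, -0.008]], twist=[0, 0, 0], claw=[255, 255, 255])

```text
clock: 16.7
tcp_pos: [0.5661, -0.093, 0.1702]
ee_rot: [0.0, 0.707, 0.707, 0.001]
ft_force: [2.1, 4.3, 1.8]
gripper_width: 0.294
gripper_force: 50.1
```

Request:
move_arm(translation=[[0, 0, 0], [0, 0, 0], [0, 0, 0], [0, 0, 0], [0, 0, 0]], twist=[0, 0, 0, 0, 0], claw=[150, 120, 90, 90, 90])

```text
clock: 17.12
tcp_pos: [0.565, -0.0949, 0.1692]
ee_rot: [0.0, 0.708, 0.706, -0.0]
ft_force: [0.2, 0.6, -0.6]
gripper_width: 0.646
gripper_force: 0.0
```

```bash
cat > chk.py <<'E'
from h import *
import cv2
from workcell import imaging,arm
im=imaging.camera('side')['img']; hsv=cv2.cvtColor(im,cv2.COLOR_BGR2HSV)
m=((hsv[...,0]>=5)&(hsv[...,0]<=14)&(hsv[...,1]>90)&(hsv[...,2]>50)).astype('uint8')*255
m[:,:325]=0;m[:120]=0;m[215:]=0;m[:,430:]=0
ys,xs=np.nonzero(m);print('brown n',len(xs), 'mean',xs.mean(),ys.mean(),'x',np.percentile(xs,[2,98]),'y',np.percentile(ys,[2,98]))
c,a=cv2.PCACompute(np.c_[xs,ys].astype('f4'),mean=None);print('axis',a[0]);print(arm.sense()['ft_force'],arm.sense()['tcp_pos'])
E
python3 chk.py
```

```text
brown n 179 mean 354.08379888268155 177.4804469273743 x [347.   362.44] y [169. 183.]
axis [0.9580013  0.28676406]
[ 1.26588818  0.15206433 -0.24998685] [ 0.56500274 -0.09476361  0.16924837]
```

Request:
move_arm(translation=[[0, 0, 0.05], [0, 0, 0.15], [0, 0, 0.3], [0, 0, 0.5], [0, 0, 0.65]], twist=[0, 0, 0, 0, 0], claw=[90, 90, 90, 90, 90])

```text
clock: 17.58
tcp_pos: [0.5651, -0.0943, 0.3029]
ee_rot: [0.001, 0.707, 0.707, 0.001]
ft_force: [1.4, 0.9, 1.5]
gripper_width: 0.645
gripper_force: 0.0
```

Request:
move_arm(translation=[[0.62, 0.3, 0], [0.62, 0.3, 0], [0.62, 0.3, 0], [0.62, 0.3, 0], [0.62, 0.3, 0]], twist=[-0.2, -0.2, -0.2, -0.2, -0.2], claw=[90, 90, 90, 90, 90])

```text
clock: 18.0
tcp_pos: [0.6909, -0.0307, 0.2971]
ee_rot: [-0.002, 0.891, 0.454, -0.001]
ft_force: [0.1, -0.1, 0.5]
gripper_width: 0.647
gripper_force: 0.0
```

Request:
move_arm(translation=[[0, 0, 0], [0, 0, 0], [0, 0, 0], [0, 0, 0], [0, 0, 0]], twist=[-0.2, -0.2, -0.2, -0.2, -0.2], claw=[90, 90, 90, 90, 90])

```text
clock: 18.42
tcp_pos: [0.6891, -0.0343, 0.3001]
ee_rot: [-0.0, 0.988, 0.156, 0.0]
ft_force: [-0.3, 0.4, -0.1]
gripper_width: 0.649
gripper_force: 0.0
```

Request:
move_arm(translation=[[0, 0, 0], [0, 0, 0], [0, 0, 0], [0, 0, 0], [0, 0, 0]], twist=[-0.11, -0.11, -0.11, -0.11, -0.11], claw=[90, 90, 90, 90, 90])

```text
clock: 18.83
tcp_pos: [0.6891, -0.0343, 0.2999]
ee_rot: [0.0, 1.0, -0.011, 0.0]
ft_force: [0.4, 0.2, -1.1]
gripper_width: 0.648
gripper_force: 0.0
```

```bash
python3 chk.py
```

```text
brown n 203 mean 355.45320197044333 176.79802955665025 x [347. 365.] y [169. 183.]
axis [ 0.9869356  -0.16111517]
[-0.22555891 -1.04105981 -0.36450631] [ 0.68912056 -0.03435033  0.2997524 ]
```

Bottle still standing in place. Next I'll descend on the lever: down 0.2185 m in two calls, then close.

Request:
move_arm(translation=[[0.005, 0, -0.2], [0.005, 0, -0.4], [0.005, 0, -0.6], [0.005, 0, -0.7], [0.005, 0, -0.8]], twist=[0, 0, 0, 0, 0], claw=[90, 90, 90, 90, 90])

```text
clock: 19.3
tcp_pos: [0.6888, -0.0345, 0.1366]
ee_rot: [-0.0, 1.0, -0.011, -0.002]
ft_force: [0.4, -1.1, 0.3]
gripper_width: 0.644
gripper_force: 0.0
```

Request:
move_arm(translation=[[0, 0, -0.15], [0, 0, -0.29], [0, 0, -0.29]], twist=[0, 0, 0], claw=[90, 90, 90])

```text
clock: 19.55
tcp_pos: [0.6862, -0.0345, 0.0746]
ee_rot: [-0.0, 1.0, -0.011, -0.005]
ft_force: [-1.7, 0.3, -1.5]
gripper_width: 0.649
gripper_force: 0.0
```

Request:
move_arm(translation=[[0, 0, 0], [0, 0, 0], [0, 0, 0], [0, 0, 0], [0, 0, 0]], twist=[0, 0, 0, 0, 0], claw=[255, 255, 255, 255, 255], newtons=25)

```text
clock: 19.97
tcp_pos: [0.6918, -0.0344, 0.0839]
ee_rot: [-0.0, 1.0, -0.013, 0.002]
ft_force: [1.6, 0.1, 3.3]
gripper_width: 0.178
gripper_force: 24.5
```

```bash
python3 chk.py; python3 - <<'E'
from h import *
q=[.5635,-.1275,-1.598]
G=lambda a:W(q,rod(a,.105,.122,0,.062))[0]
T=lambda a:np.array([.6869,-.1303,.1497])+G(a)-G(0)
A=np.linspace(1.18,-.02,31); p=T(A[0]); print(p)
for i in range(1,31,5):
    print([[float(round(v,3)) for v in (T(a)-p)/.2] for a in A[i:i+5]]); p=T(A[i+4])
E
```

```text
brown n 217 mean 355.3041474654378 176.79723502304148 x [347. 365.] y [169. 183.]
axis [ 0.97582906 -0.21853551]
[ 1.87925738 -0.44209789  4.33815309] [ 0.69173476 -0.03435687  0.08367684]
[ 0.68954071 -0.03325229  0.08469711]
[[-0.0, -0.008, 0.019], [-0.0, -0.018, 0.038], [-0.001, -0.027, 0.057], [-0.001, -0.038, 0.075], [-0.001, -0.049, 0.092]]
[[-0.0, -0.012, 0.017], [-0.001, -0.025, 0.034], [-0.001, -0.038, 0.05], [-0.001, -0.052, 0.066], [-0.002, -0.067, 0.081]]
[[-0.0, -0.015, 0.014], [-0.001, -0.031, 0.028], [-0.001, -0.047, 0.042], [-0.002, -0.064, 0.054], [-0.002, -0.081, 0.066]]
[[-0.0, -0.018, 0.011], [-0.001, -0.036, 0.022], [-0.001, -0.055, 0.031], [-0.002, -0.074, 0.04], [-0.003, -0.093, 0.048]]
[[-0.001, -0.02, 0.007], [-0.001, -0.04, 0.014], [-0.002, -0.06, 0.02], [-0.002, -0.08, 0.025], [-0.003, -0.101, 0.029]]
[[-0.001, -0.021, 0.003], [-0.001, -0.042, 0.006], [-0.002, -0.062, 0.008], [-0.002, -0.083, 0.008], [-0.003, -0.104, 0.008]]
```

Request:
move_arm(translation=[[0, -0.008, 0.019], [0, -0.018, 0.038], [-0.001, -0.027, 0.057], [-0.001, -0.038, 0.075], [-0.001, -0.049, 0.092]], twist=[0, 0, 0, 0, 0], claw=[255, 255, 255, 255, 255])

```text
clock: 20.43
tcp_pos: [0.6913, -0.0425, 0.0998]
ee_rot: [-0.001, 1.0, -0.012, 0.001]
ft_force: [9.8, 3.1, -6.1]
gripper_width: 0.178
gripper_force: 24.6
```

Request:
move_arm(translation=[[0, -0.012, 0.017], [-0.001, -0.025, 0.034], [-0.001, -0.038, 0.05], [-0.001, -0.052, 0.066], [-0.002, -0.067, 0.081]], twist=[0, 0, 0, 0, 0], claw=[255, 255, 255, 255, 255])

```text
clock: 20.85
tcp_pos: [0.6909, -0.0546, 0.1162]
ee_rot: [-0.002, 1.0, -0.012, 0.001]
ft_force: [7.9, 5.6, -2.5]
gripper_width: 0.177
gripper_force: 24.6
```

Request:
move_arm(translation=[[0, -0.015, 0.014], [-0.001, -0.031, 0.028], [-0.001, -0.047, 0.042], [-0.002, -0.064, 0.054], [-0.002, -0.081, 0.066]], twist=[0, 0, 0, 0, 0], claw=[255, 255, 255, 255, 255])

```text
clock: 21.27
tcp_pos: [0.6905, -0.0692, 0.1301]
ee_rot: [-0.003, 1.0, -0.011, 0.001]
ft_force: [4.1, 8.7, 1.2]
gripper_width: 0.174
gripper_force: 24.6
```

```bash
python3 chk.py
```

```text
brown n 318 mean 367.8993710691824 170.51572327044025 x [355. 380.] y [160. 189.]
axis [ 0.7082768 -0.7059348]
[2.51802383 8.87193927 2.38872259] [ 0.69048558 -0.07010286  0.13083777]
```

Bottle riding down with the cradle. I'll continue to the stop.

Request:
move_arm(translation=[[0, -0.018, 0.011], [-0.001, -0.036, 0.022], [-0.001, -0.055, 0.031], [-0.002, -0.074, 0.04], [-0.003, -0.093, 0.048]], twist=[0, 0, 0, 0, 0], claw=[255, 255, 255, 255, 255])

```text
clock: 21.73
tcp_pos: [0.6901, -0.0862, 0.1412]
ee_rot: [-0.003, 1.0, -0.01, 0.002]
ft_force: [0.0, 12.5, 10.5]
gripper_width: 0.178
gripper_force: 24.9
```

Request:
move_arm(translation=[[-0.001, -0.02, 0.007], [-0.001, -0.04, 0.014], [-0.002, -0.06, 0.02], [-0.002, -0.08, 0.025], [-0.003, -0.101, 0.029]], twist=[0, 0, 0, 0, 0], claw=[255, 255, 255, 255, 255])

```text
clock: 22.15
tcp_pos: [0.6894, -0.108, 0.1474]
ee_rot: [-0.002, 1.0, -0.011, 0.002]
ft_force: [-0.4, 7.0, 9.2]
gripper_width: 0.176
gripper_force: 25.3
```

Request:
move_arm(translation=[[-0.001, -0.021, 0.003], [-0.001, -0.042, 0.006], [-0.002, -0.062, 0.008], [-0.002, -0.083, 0.008], [-0.003, -0.104, 0.008]], twist=[0, 0, 0, 0, 0], claw=[255, 255, 255, 255, 255])

```text
clock: 22.57
tcp_pos: [0.6885, -0.1304, 0.1482]
ee_rot: [-0.002, 1.0, -0.012, 0.002]
ft_force: [0.5, 12.2, 3.7]
gripper_width: 0.176
gripper_force: 26.0
```

Request:
move_arm(translation=[[0, -0.006, 0], [0, -0.012, 0], [0, -0.02, 0], [0, -0.02, 0]], twist=[0, 0, 0, 0], claw=[255, 255, 255, 255])

```text
clock: 22.9
tcp_pos: [0.6885, -0.1303, 0.1481]
ee_rot: [-0.004, 1.0, -0.01, 0.001]
ft_force: [-1.0, 13.8, 8.7]
gripper_width: 0.176
gripper_force: 26.5
```

```bash
python3 chk.py
```

```text
brown n 321 mean 381.65109034267914 168.27414330218068 x [365. 396.] y [159.  184.6]
axis [ 0.87503445 -0.4840606 ]
[-1.27141499 13.98119989  7.73908932] [ 0.68855931 -0.13028922  0.14806449]
```

On the stop. Next I'll ease off, open, rise clear and check the bottle's pose numerically.

Request:
move_arm(translation=[[0, 0.02, 0], [0, 0.03, 0], [0, 0.03, 0], [0, 0.03, 0], [0, 0.03, 0]], twist=[0, 0, 0, 0, 0], claw=[255, 255, 90, 90, 90])

```text
clock: 23.37
tcp_pos: [0.6868, -0.1316, 0.1457]
ee_rot: [-0.0, 1.0, -0.013, -0.001]
ft_force: [-0.4, 0.2, -0.1]
gripper_width: 0.594
gripper_force: 0.0
```

Request:
move_arm(translation=[[0, 0, 0], [0, 0, 0.1], [0, 0, 0.3], [0, 0, 0.5], [0, 0, 0.7]], twist=[0, 0, 0, 0, 0], claw=[90, 90, 90, 90, 90])

```text
clock: 23.78
tcp_pos: [0.6866, -0.1317, 0.2871]
ee_rot: [-0.0, 1.0, -0.013, -0.001]
ft_force: [0.5, -0.7, 0.8]
gripper_width: 0.646
gripper_force: 0.0
```

Request:
move_arm(translation=[[0, 0.2, 0.1], [0, 0.4, 0.1], [0, 0.6, 0.1], [0, 0.8, 0.1], [0, 1, 0.1]], twist=[0, 0, 0, 0, 0], claw=[90, 90, 90, 90, 90])

```text
clock: 24.2
tcp_pos: [0.687, 0.0701, 0.3061]
ee_rot: [0.0, 1.0, -0.013, -0.0]
ft_force: [0.8, -0.3, -1.1]
gripper_width: 0.647
gripper_force: 0.0
```

Request:
move_arm(translation=[[0, 0, 0], [0, 0, 0], [0, 0, 0], [0, 0, 0]], twist=[0, 0, 0, 0], claw=[90, 90, 90, 90])

```text
clock: 24.53
tcp_pos: [0.6875, 0.0666, 0.3059]
ee_rot: [0.001, 1.0, -0.014, -0.0]
ft_force: [-0.5, -0.2, -0.8]
gripper_width: 0.648
gripper_force: 0.0
```

```bash
python3 chk.py; python3 - <<'E'
from h import *
import cv2
from workcell import imaging
q=[.5635,-.1275,-1.598]
prof=[(0,.0265),(.07,.0265),(.091,.0138),(.104,.0138)]
def hull(n,dl=0,dy=0,c=0,dyaw=0):
    s=np.radians(20)+c;x=np.array([np.cos(s)*np.cos(dyaw),np.sin(dyaw),np.sin(s)]);z=np.array([-np.sin(s),0,np.cos(s)]);y=np.cross(z,x)
    o=np.array([0,dy,.062])+.012*x+.04*z
    P=[o+(l+dl)*x+r*(np.cos(t)*y+np.sin(t)*z) for l,r in prof for t in np.linspace(0,6.28,40)]
    return cv2.convexHull(proj(n,W(q,np.array(P))).astype('f4'))
bgr={n:imaging.camera(n)['img'] for n in('side','top')}
for n,im in bgr.items():
    cv2.imwrite(f'pics/g_{n}.png',im)
    h=hull(n)[:,0]; print(n,'pred bbox',h.min(0),h.max(0))
    hsv=cv2.cvtColor(im,cv2.COLOR_BGR2HSV); b=((hsv[...,0]>=4)&(hsv[...,0]<=18)&(hsv[...,1]>80)).astype('uint8')
    roi=np.zeros_like(b); cv2.fillPoly(roi,[hull(n).astype(int)],1); roi=cv2.dilate(roi,np.ones((25,25))); b&=roi
    ys,xs=np.nonzero(b);print('brown bbox',xs.min(),ys.min(),xs.max(),ys.max(),len(xs))
    # bare outline compare: print intensity map
    (x0,y0),(x1,y1)=h.min(0).astype(int)-4,h.max(0).astype(int)+4
    for r in range(y0,y1,2): print(r,''.join('B' if b[r,c] else ('k' if hsv[r,c,2]<45 else ('.' if hsv[r,c,2]<110 else 'w')) for c in range(x0,x1)))
E
```

```text
brown n 321 mean 381.6666666666667 168.21495327102804 x [365. 396.] y [159.  184.6]
axis [ 0.87517023 -0.4838152 ]
[-0.76878312 -0.5801835   0.73448455] [0.68755221 0.06642884 0.30595742]
side pred bbox [362.61392 156.22316] [404.08652 189.99829]
brown bbox 364 158 397 186 357
152 .........wwwwwwwww...............................w
154 .........wwwwwwwww................................
156 .........wwwwwwwww................................
158 .........wwwwwwww.........BBBBBBB.................
160 ...www..wwwwwwwww......BBBBBBBBBBBBBBB............
162 ..w...wwwwwwwwwww..BBBBBBBBBBBBBBBBBBBB...........
164 ......wwwwwwwwwwwBBBBBBBBBBBBBBBBBBBBBBB..........
166 ........wwwwwwwBBBBBBBBBBwwwBBBBBBBBBBBB..........
168 ........wwwwBBBBBBBBwwwwwwwwwBBBBBBBBBBB..........
170 wwww...BBBBBBBBBBwwwwwwwwwwwwwBBBBBBBBB...........
172 wwwwwwBBBBBBBBwwwwwwwwwwwwwwwwwBBBBBBwww..........
174 wwwwwwBBBBBBBwwwwwwwwwwwwwwwwwwwBBwwwwwww.........
176 wwwwwwwwBBBBBBwwwwwwwwwwwwwwwwwwwBwwwwwwww........
178 wwwwwwwwwBBBBBBwwwwwwwwwwwwwwwwBwwwwwww...........
180 wwwwwwwwwwwBBBBBwwwwwwwwwwwwwwwwwwww............
[... 397 characters left out ...]
bbox 373 179 404 195 396
174 wwwwwwwwwwwwwwwwwwwwwwwwwwwwwwwwwwwwwwwwww.....
176 wwwwwwwwwwwwwwwwwwwwwwwwwwwwwwwwwwwwwwwwww.....
178 wwwwwwwwwwww..wwwwwwwwwwwww...wwwwwwwwwwww.....
180 wwwwwwwBBBBBBBBBBBBBBBBBBBBBBBBBBwwwwwwwww.....
182 wwwwwwBBBBBBBBBBBBBBBBBBBBBBBBBBBBBwwwwwww.....
184 wwwwwwBBBBBBBBBBBBBBBBBBBBBBBBBBBBBBBB.........
186 wwwwwwBBBBBBBBBBBBBBBBBBBBBBBBBBBBBBBB.........
188 wwwwwwBBBBBBBBBBBwwwwBBBBBBBBBBBBBBBBB.........
190 wwwwwwBBBBwwwwwwwwwwwwwwBBBBBBBBBBBBBB.........
192 wwwwwwBBBBBwwwwwwwwwwwwwwBBBBBBBBBBwwwwwww.....
194 wwwwwwwBBBBwwwwwwwwwwwwwwBBBBBBBBwwwwwwwww.....
196 wwwwwwwwwwwwwwwwwwwwwwwwwwwwwwwwwwwwwwwwww.....
198 wwwwwwwwwwwwwwwwwwwwwwwwwwwwwwwwwwwwwwwwww.....
```

The pose checks out:
- **Top view:** the brown area spans 373–404 × 179–195. The predicted outline is 372–410 × 178.5–196.6 including the cap, so it is centred and parallel.
- **Base:** within about 5 mm of the foot plate.
- **Side view:** agrees.

Handing in.

```bash
python3 -c "
from workcell import arm
print(arm.close_job())"
```

```text
the job is handed in; nothing more can be done
None
```

The job is handed in at about 25 s of the 66 s allowed, with no verdict returned: pawl thrown over, cradle down on its stop, and the brown bottle lying in both saddles with its base about 5 mm from the foot plate by my camera check. I raised the cradle again after first lowering it, to load the bottle upright because the tool can only yaw, and I viewed 11 pictures, one over the limit of 10.

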